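Fetch the squat preserve jar from the back row

TASK

Fetch the squat jar of preserve from the back row of the wooden pantry tray and stand it in the middle of the round cork trivet. To get at it, first take out the two tall ones in front of it (the tall jar and the necked bottle) and stand both on the steel tray at the side; once the squat jar is on the trivet, put each of the two back on the very spot where it stood. They are full glass jars: keep them upright, set them down without dropping them, and leave the two middle-sized jars beside the squat one where they are.

Things in the scene. Friction and masses are not known exactly. Their poses are not given: they have to be found in the camera images.
- pantry_tray: low wooden tray, fixed, 154 (x) x 238 (y) x 20 mm, rim 8 mm thick, floor 6 mm above the worktop. Origin: centre of its underside; z up; +x: its back side. Jars on its floor: back row x = 30, y = 72, 0, -72 mm (middle-sized, squat, middle-sized); front row x = -31, y = 36 and -36 mm (tall jar and necked bottle, either way round), within 3 mm; gaps about 10 mm, so grip along the tray's x
- squat_jar_c (a point): centre (half-way up) of the squat preserve jar, loose, 62 mm high, round, straight side 64 mm in diameter up to 42 mm, brass lid 62 mm in diameter over the top 16 mm; about 0.22 kg; fingers have room beside it only when both tall ones in front are gone. z: its axis, up
- tall_jar_c (a point): centre (half-way up) of the tall preserve jar, loose, 122 mm high, round, 60 mm in diameter up to 98 mm, wide brass lid 58 mm in diameter over the top 17 mm; about 0.38 kg. z: its axis, up
- necked_bottle_c (a point): centre (half-way up) of the necked preserve bottle, loose, 142 mm high, round, 58 mm in diameter up to 88 mm, then narrowing to a neck, brass cap 38 mm in diameter over the top 22 mm, where it is gripped; about 0.40 kg. z: its axis, up
- mid_jar_left_c (a point): centre (half-way up) of the middle-sized jar at the +y end of the back row, loose, 80 mm high, 60 mm in diameter, brass lid 53 mm in diameter; not to be disturbed
- mid_jar_right_c (a point): centre (half-way up) of the middle-sized jar at the -y end of the back row, like the other; not to be disturbed
- side_tray: steel baking tray, the side area, fixed, 240 (x) x 130 (y) x 14 mm, floor 3 mm above the worktop, rim 3 mm thick, 14 mm high (16.5 mm with its bead). Origin: centre of its underside; z up. It has room for the tall jar and the bottle one behind the other along its x
- trivet: round cork trivet, fixed, 100 mm in diameter, 10 mm thick, where the squat jar is to stand. Origin: centre of its underside; z up
There are look-alikes about, which are no part of the job. What is shaped like the part that bears tall_jar_c but blue or purple is not meant.

How it is judged:
On the way, in this order (a step that is already met when the one before it is completed fails the run):
1. the tall jar and the necked bottle both stand on the steel tray, the squat jar still in its place (x of tall_jar_c in the frame of side_tray between -0.1 and 0.1 m and y of tall_jar_c in the frame of side_tray between -0.045 and 0.045 m and z of tall_jar_c in the frame of side_tray below 0.07 m and angle between each of tall_jar_c, necked_bottle_c's own z axis and vertical below 0.1 rad and linear speed of each of tall_jar, necked_bottle below 0.05 m/s and x of necked_bottle_c in the frame of side_tray between -0.1 and 0.1 m and y of necked_bottle_c in the frame of side_tray between -0.045 and 0.045 m and z of necked_bottle_c in the frame of side_tray below 0.08 m and distance of squat_jar_c from where it was at the start of the episode below 0.03 m), for 0.2 s.
2. the squat jar stands on the middle of the cork trivet, the two others still on the steel tray (horizontal distance between squat_jar_c and trivet below 0.015 m and height (world z) of squat_jar_c between 0.037 and 0.047 m and angle between each of squat_jar_c, tall_jar_c, necked_bottle_c's own z axis and vertical below 0.1 rad and linear speed of squat_jar below 0.03 m/s and x of tall_jar_c in the frame of side_tray between -0.1 and 0.1 m and y of tall_jar_c in the frame of side_tray between -0.045 and 0.045 m and z of tall_jar_c in the frame of side_tray below 0.07 m and linear speed of each of tall_jar, necked_bottle below 0.05 m/s and x of necked_bottle_c in the frame of side_tray between -0.1 and 0.1 m and y of necked_bottle_c in the frame of side_tray between -0.045 and 0.045 m and z of necked_bottle_c in the frame of side_tray below 0.08 m), for 0.2 s.
At the end, for the whole second after the job is handed in: The squat jar stands upright and at rest on the cork trivet, within 15 mm of its middle; the tall jar and the necked bottle stand upright and at rest on the wooden tray, each within 15 mm of where it stood at the start; both middle-sized jars are upright within 12 mm of where they stood (horizontal distance between squat_jar_c and trivet below 0.015 m and height (world z) of squat_jar_c between 0.037 and 0.047 m and angle between each of squat_jar_c, tall_jar_c, necked_bottle_c, mid_jar_left_c, mid_jar_right_c's own z axis and vertical below 0.1 rad and linear speed of each of squat_jar, tall_jar, necked_bottle below 0.03 m/s and distance of each of tall_jar_c, necked_bottle_c from where it was at the start of the episode below 0.015 m and distance of each of mid_jar_left_c, mid_jar_right_c from where it was at the start of the episode below 0.012 m); the robot touches nothing.
It fails at once if a jar is tipped by more than 35 degrees (angle between any of squat_jar_c, tall_jar_c, necked_bottle_c, mid_jar_left_c, mid_jar_right_c's own z axis and vertical above 0.61 rad).
It fails at once if a middle-sized jar is pushed or carried more than 25 mm from its place (distance of any of mid_jar_left_c, mid_jar_right_c from where it was at the start of the episode above 0.025 m).
It fails at once if a jar is dropped: it falls freely, touching nothing, from more than about 10 mm ((linear speed of squat_jar above 0.45 m/s and contact force between squat_jar and anything else below 0.05 N) or (linear speed of tall_jar above 0.45 m/s and contact force between tall_jar and anything else below 0.05 N) or (linear speed of necked_bottle above 0.45 m/s and contact force between necked_bottle and anything else below 0.05 N)).
It also fails if it takes over 118 s, if anything falls off the work surface, if the arm or the gripper's body presses on something with over 40 N, if the wrist force passes 120 N, or if a joint passes its speed limit or range.

ROBOT

A 6-joint arm with a two-finger parallel gripper is mounted at the origin on the work surface. World frame = base frame: x ahead of the robot, y to its left, z up, the work surface at z = 0. Lengths are in m, angles in rad, forces in N, time in s.
With the tool pointing down it reaches from about 0.375 to 0.9 m from the base axis. Payload 3.1 kg.
Tool frame: the origin (TCP) lies midway between the tips of the shut fingers; the grasp point (between the pads) lies 19 mm behind it; z points along the fingers, y is the line along which they close (so a half turn about z gives the same grasp; the last joint's range is limited). The gripper opens to 87 mm and grips with 3 to 60 N. Pads are 19 mm wide; open, the fingers measure 117 mm over their backs; the gripper's body (75 mm by 190 mm) begins 51 mm behind the grasp point.
Start: joints at [1.04, 0.527, 1.433, -0, 1.181, -0.178], TCP at [0.215, 0.587, 0.223] pointing down, gripper open.
Joint ranges: [-3.08, 3.08], [-0.75, 2.2], [0.22, 2.44], [-1.43, 4.57], [0, 2.65], [-2.85, 2.85]. Speed limits (rad/s): [2.79, 2.79, 3.14, 3.14, 3.14, 3.14].

INTERFACE

Orientations are given as a unit quaternion [x, y, z, w].
In Python, from rig import status, imaging, order gives the robot as it stands.
- The arm moves only by the tool arm_command, never from a script. Its argument "deltas" is one flat list of numbers, 5 for each row, row after row: the opening, from -1 (shut) to 1 (fully open), so that 0 is half open, then the shift along the tool's x, y, z in m, then the turn about the tool's z in rad. In form: [gripper, tx, ty, tz, roll, gripper, tx, ty, tz, roll, ...]. A call has 1 to 12 rows; each row shifts and turns the commanded pose from where the row before left it, along the tool's axes as they then stand; what a row does not reach is not made up. A row lasts 1/8 s, in which the tool goes at most 62.5 mm and 10.7 degrees, less where a joint would pass 70% of its speed; a pose out of reach is approached as far as the arm can. A call with a gripper value outside its range is refused whole. The fingers move at their own pace and stop on an object; "newtons" is the grip in N (left out, the last holds). Time passes only in rows, so rows that do not move let the fingers close. It gives the time, the measured TCP pose, the force, the opening and the grip force at its end, in the units of the state.
- status.get_obs(): the state, without advancing time (a new reading comes with each control period).
- imaging.camera(name): name is "side" or "top"; returns (picture, depth): 400x640x3 uint8, red, green, blue; 400x640 float32, m along the optical axis (not along the pixel's ray), 0 where there is no reading.
- imaging.camera_params(name): a dict with "intrinsics" (3x3 intrinsics, pixels), "k1" (the pictures are not rectified: a ray, as slopes to the right and down, at radius r is drawn at 1 + k1 r^2 times it, then the intrinsics apply), "camera_from_world" (4x4, takes a point from world to camera coordinates). Camera axes: x right, y up, looking along -z (the intrinsics and any distortion apply to the point x, -y, -z); pixel columns grow to the right and rows downward; lengths in m; the calibration is good to about 2 mm. A picture is of the moment at which its call begins. camera_params takes no time and is no camera call.
- order.hand_in(): hands the job in; it is judged then, once.
The state is a dict: "time": time; "q": joint angles; "joint_velocities": joint speeds; "joint_torque": joint torques, N m; "position": TCP position; "tool_rot": TCP orientation; "ft_force": force on the tool from outside, world axes, zero at the start; "moment": the same for the moment, N m; "grip_width": finger opening in m; "grip_force": force on a finger pad.
Only numpy, scipy, OpenCV 4.12 (cv2) and the standard library are available. Lean on these libraries where they do the work, as an engineer would, in place of code of your own. Each camera call takes 0.05 s, during which the arm holds its last target. There are 200 camera calls.

## Working session

There is one attempt and no reset: what is moved stays moved. The work goes in short steps, Python scripts to look and compute and a tool call to move; the robot and the scene stay as the last step left them, time stands still between calls to the robot, and variables do not carry over. Pictures are saved under pics/ and viewed, at most 14 in all, crops included, and the job is handed in when it is done.

Besides the shell and the picture viewer there is one more tool, called after "Emit:" in YAML: its name, and indented under it one key for each argument. arm_command: Moves the arm, as the interface text tells. Its arguments: {"type":"object","properties":{"deltas":{"type":"array"},"newtons":{"type":"number"}},"required":["deltas"]}

```bash
mkdir -p pics; cat > h.py <<'E'
import numpy as np, cv2
from rig import status, imaging, order
def grab(n):
    p,d=imaging.camera(n); np.savez(f'/tmp/{n}.npz',p=p,d=d); return p,d
def load(n):
    z=np.load(f'/tmp/{n}.npz'); return z['p'],z['d']
def ray(n,u,v):
    c=imaging.camera_params(n); K=np.array(c['intrinsics']);k1=c['k1'];T=np.array(c['camera_from_world'])
    uv=np.stack([np.ravel(u),np.ravel(v)],-1).astype(float)[:,None]
    s=cv2.undistortPoints(uv,K,np.array([k1,0,0,0,0]))[:,0]
    d=np.c_[s[:,0],-s[:,1],-np.ones(len(s))]
    R=T[:3,:3]; return -R.T@T[:3,3], d@R   # d has unit depth
def onplane(n,u,v,z):
    o,d=ray(n,u,v); return o+d*((z-o[2])/d[:,2])[:,None]
def pts(n,u,v,depth):
    o,d=ray(n,u,v); return o+d*np.ravel(depth)[:,None]
def tri(n1,p1,n2,p2):
    o1,d1=ray(n1,*p1);o2,d2=ray(n2,*p2)
    A=np.c_[d1[0],-d2[0]];t=np.linalg.lstsq(A,o2-o1,rcond=None)[0]
    a=o1+d1[0]*t[0];b=o2+d2[0]*t[1];return (a+b)/2,np.linalg.norm(a-b)
E
python3 - <<'E'
from h import *
for n in('top','side'):
    p,d=grab(n); cv2.imwrite(f'pics/{n}0.png',p[:,:,::-1])
    c=imaging.camera_params(n); print(n,np.round(c['camera_from_world'],3).tolist(),np.round(c['intrinsics'],1).tolist(),c['k1'])
print(status.get_obs())
E
```

```text
top [[-0.017, -1.0, -0.005, 0.017], [0.983, -0.018, 0.184, -0.585], [-0.184, -0.002, 0.983, -0.967], [0.0, 0.0, 0.0, 1.0]] [[370.6, 0.0, 316.6], [0.0, 370.6, 194.2], [0.0, 0.0, 1.0]] -0.056517707124375274
side [[0.758, -0.652, 0.005, -0.474], [0.414, 0.487, 0.769, -0.304], [-0.504, -0.58, 0.64, -0.72], [0.0, 0.0, 0.0, 1.0]] [[399.4, 0.0, 314.5], [0.0, 399.4, 199.7], [0.0, 0.0, 1.0]] -0.032215623848085614
{'time': 0.1, 'q': array([ 1.04047490e+00,  5.28414053e-01,  1.43379424e+00, -9.21082535e-06,
        1.18137214e+00, -1.78500622e-01]), 'joint_velocities': array([-0.00134874, -0.00171855, -0.00282995,  0.00173696,  0.00106214,
        0.00063572]), 'joint_torque': array([ 1.41068494e-04, -4.40986991e+01, -1.77151108e+01,  6.35412242e-02,
        5.33752958e-02, -5.24390839e-05]), 'position': array([0.21501331, 0.58614317, 0.22163799]), 'tool_rot': array([ 1.75002751e-01,  9.84567443e-01, -9.33595478e-04, -3.40922264e-04]), 'ft_force': array([ 0.04664333,  0.66296791, -0.15036665]), 'moment': array([ 0.05759424, -0.0322242 ,  0.03827699]), 'grip_force': 0.0, 'grip_width': 0.08703283660158156}
```

View pics/top0.png

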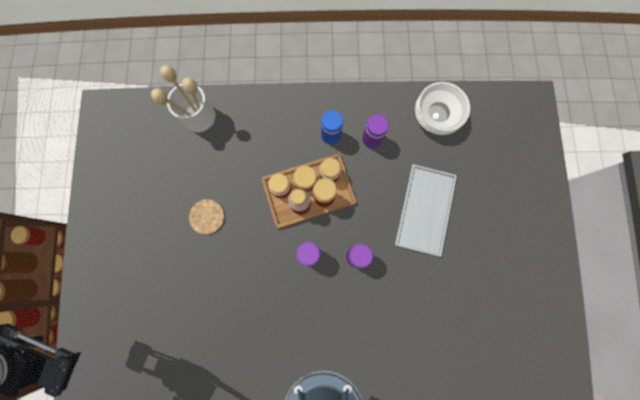

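View pics/side0.png

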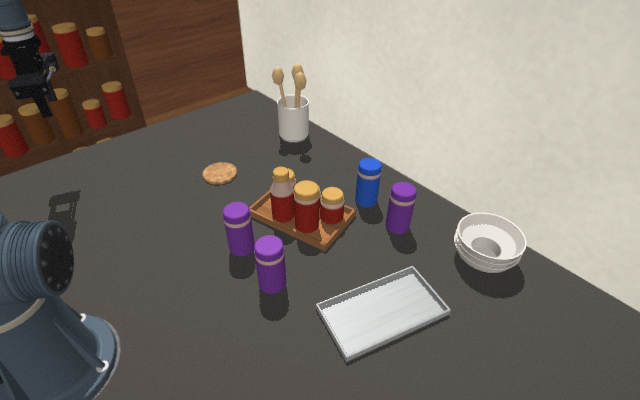

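The top view shows the pantry tray at about (309,190). The front row holds the necked bottle, with its small cap near (299,200), and the tall jar near (324,190). In the back row, the squat jar is near (304,177), with mid jars at (279,184) and (330,168). The trivet is at (206,216) and the steel tray at (426,210).

Candidates for the tall jar are purple (308,254), purple (360,256), blue (332,122), purple (376,130) and brass/red (324,190). I choose the last one because it has a brass lid and stands in the tray.

```bash
python3 - <<'E'
from h import *
p,d=load('top')
c=cv2.resize(p[145:240,250:370],None,fx=5,fy=5,interpolation=cv2.INTER_CUBIC)
s,ds=load('side'); c2=cv2.resize(s[150:255,235:370],None,fx=4,fy=4,interpolation=cv2.INTER_CUBIC)
cv2.imwrite('pics/crop.png',c[:,:,::-1]); 
h=cv2.cvtColor(p,cv2.COLOR_RGB2HSV)
# points in world from depth
vv,uu=np.mgrid[0:400,0:640]
P=pts('top',uu,vv,d).reshape(400,640,3); Z=P[...,2]
print('table z',np.median(Z[300:340,250:450]))
def comp(m,n='top',Pp=P):
    k,l,st,ce=cv2.connectedComponentsWithStats(m.astype(np.uint8))
    for i in range(1,k):
        if st[i,4]>25:
            q=Pp[l==i]; print(st[i,4],ce[i].round(1),'med',np.median(q,0).round(4),'mid',((np.percentile(q,2,axis=0)+np.percentile(q,98,axis=0))/2).round(4))
box=np.zeros((400,640),bool);box[140:240,250:370]=1
for lo,hi in((.125,.165),(.11,.138),(.076,.1),(.058,.076)):
    print('z',lo,hi);comp(box&(Z>lo)&(Z<hi)&(d>0))
b2=np.zeros_like(box);b2[190:245,180:230]=1
print('trivet');comp(b2&(h[...,1]>80)&(d>0))
b3=np.zeros_like(box);b3[155:265,385:465]=1
m=b3&(h[...,2]>110);print('steel');comp(m&(d>0))
for nm,mm,zz in(('steel',m,.0165),('tray',box&(h[...,1]>100)&(h[...,2]>60),.02)):
    cs=cv2.findContours(mm.astype(np.uint8),0,2)[0];k=max(cs,key=cv2.contourArea)[:,0]
    for z in(zz,):
        w=onplane('top',k[:,0],k[:,1],z)[:,:2].astype(np.float32); print(nm,cv2.minAreaRect(w))
E
```

```text
table z -0.001522325607934305
z 0.125 0.165
319 [324.4 189.3] med [ 0.5842 -0.0133  0.127 ] mid [ 0.5841 -0.0141  0.1278]
204 [297.7 197.3] med [0.5611 0.053  0.1465] mid [0.5617 0.0532 0.1381]
z 0.11 0.138
416 [324.3 189.9] med [ 0.582  -0.0132  0.1265] mid [ 0.5824 -0.0138  0.1214]
46 [299.3 203.7] med [0.5466 0.0488 0.1245] mid [0.551  0.0538 0.1232]
z 0.076 0.1
295 [329.9 167.5] med [ 0.6512 -0.031   0.0846] mid [ 0.6522 -0.0312  0.0833]
295 [278.1 183.1] med [0.6117 0.1096 0.0843] mid [0.6118 0.1097 0.0839]
77 [301.6 205. ] med [0.5434 0.0425 0.095 ] mid [0.5603 0.0524 0.0891]
28 [324.6 201.2] med [ 0.5569 -0.0142  0.0885] mid [ 0.5618 -0.0145  0.0887]
z 0.058 0.076
70 [329.1 174.5] med [ 0.6332 -0.0284  0.0645] mid [ 0.6423 -0.0306  0.0673]
386 [304.4 176.6] med [0.6319 0.04   0.0665] mid [0.6329 0.0392 0.066 ]
75 [281.6 189.5] med [0.5927 0.0975 0.0636] mid [0.6067 0.109  0.0674]
trivet
942 [206.4 216.6] med [0.5334 0.3236 0.0086] mid [0.5343 0.324  0.0066]
steel
4100 [425.7 209.8] med [ 0.5427 -0.3078  0.0019] mid [ 0.5449 -0.307   0.0069]
steel ((0.5440059900283813, -0.3040059804916382), (0.13831785321235657, 0.24711450934410095), 74.544189453125)
tray ((0.6032068133354187, 0.029492661356925964), (0.155580073595047, 0.23826242983341217), 16.714500427246094)
```

View pics/crop.png

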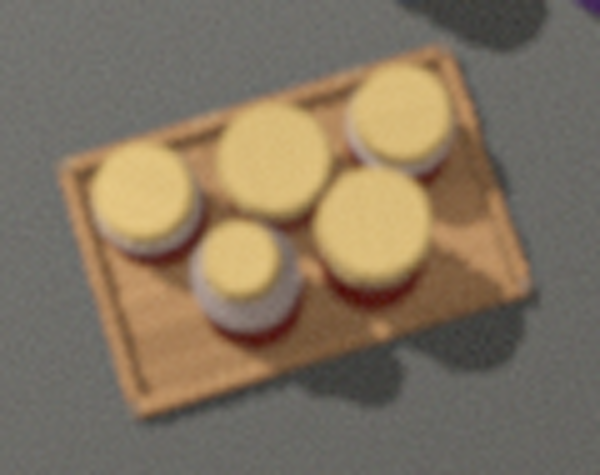

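The crop confirms the layout: the bottle cap sits at the left of the front row and the wide brass lid of the tall jar at the right. The squat jar is behind them, between the two mid jars. Next is a two-view check of the tops and places, with the jars' centres refined by fitting circles.

```bash
python3 - <<'E'
from h import *
vv,uu=np.mgrid[0:400,0:640]
top=dict(tall=(.5841,-.0138,.122),bottle=(.561,.053,.142),squat=(.632,.0392,.062),midL=(.6118,.1097,.08),midR=(.652,-.031,.08),trivet=(.534,.324,.005),steel=(.544,-.305,.014))
rad=dict(tall=.04,bottle=.025,squat=.04,midL=.04,midR=.04,trivet=.07,steel=.16)
R={}
for n in('top','side'):
    p,d=load(n); h=cv2.cvtColor(p,cv2.COLOR_RGB2HSV)
    P=pts(n,uu,vv,d).reshape(400,640,3)
    print(n,'table',np.median(P[...,2][(abs(P[...,0]-.4)<.05)&(abs(P[...,1]-.1)<.03)&(d>0)]).round(4))
    for k,(x,y,z) in top.items():
        lo,hi=(z-.002,z+.012) if k not in('trivet','steel') else (.004,.03)
        m=(d>0)&(np.hypot(P[...,0]-x,P[...,1]-y)<rad[k])&(P[...,2]>lo)&(P[...,2]<hi)
        if k=='trivet': m&=h[...,1]>80
        zt=np.median(P[m][:,2])
        if k!='steel': m&=abs(P[...,2]-zt)<.005
        w=P[m][:,:2].astype(np.float32)
        if k=='steel': print(n,k,m.sum(),'z',np.percentile(P[m][:,2],90).round(4),cv2.minAreaRect(w)); continue
        (c,r)=cv2.minEnclosingCircle(w)
        ce=(uu[m].mean(),vv[m].mean()); R[n,k]=ce
        print(n,k,m.sum(),'z',zt.round(4),'circle',np.round(c,4),round(r,4),'mean',w.mean(0).round(4))
for k in top:
    if k!='steel': print(k,*[np.round(q,4) for q in tri('top',R['top',k],'side',R['side',k])])
E
```

```text
top table -0.0014
top tall 383 z 0.1266 circle [ 0.5843 -0.0141] 0.0288 mean [ 0.5835 -0.0141]
top bottle 171 z 0.1467 circle [0.5627 0.0541] 0.0189 mean [0.5626 0.0543]
top squat 378 z 0.0665 circle [0.6335 0.0392] 0.0307 mean [0.6326 0.0394]
top midL 289 z 0.0844 circle [0.6124 0.1099] 0.0264 mean [0.6119 0.1099]
top midR 285 z 0.0847 circle [ 0.6528 -0.031 ] 0.0265 mean [ 0.6527 -0.0309]
top trivet 895 z 0.0087 circle [0.5336 0.3246] 0.0505 mean [0.5345 0.3241]
top steel 959 z 0.0164 ((0.5411546230316162, -0.2980264723300934), (0.26835188269615173, 0.2511041760444641), 73.14315032958984)
side table -0.0003
side tall 328 z 0.1281 circle [ 0.5831 -0.0147] 0.031 mean [ 0.5824 -0.0179]
side bottle 140 z 0.1475 circle [0.5624 0.0524] 0.0195 mean [0.5612 0.0501]
side squat 7 z 0.0672 circle [0.6572 0.0241] 0.0156 mean [0.6575 0.0223]
side midL 48 z 0.0853 circle [0.6221 0.1008] 0.0228 mean [0.6267 0.097 ]
side midR 250 z 0.086 circle [ 0.6516 -0.0328] 0.0278 mean [ 0.6512 -0.0347]
side trivet 572 z 0.0099 circle [0.5355 0.3244] 0.0528 mean [0.533  0.3212]
side steel 2566 z 0.0168 ((0.5364712476730347, -0.3082350790500641), (0.2584850490093231, 0.2530260980129242), 73.86460876464844)
tall [ 0.5845 -0.0144  0.1245] 0.0012
bottle [0.5635 0.0542 0.144 ] 0.001
squat [0.6461 0.0314 0.0635] 0.0299
midL [0.6211 0.1054 0.081 ] 0.0194
midR [ 0.6538 -0.0313  0.0822] 0.0012
trivet [0.5345 0.3246 0.007 ] 0.0001
```

Emit:
arm_command:
  deltas: [1,0,0,0,0.156,1,0,0,0,0.156,1,0,0,0,0.156,1,0,0,0,0.156,1,0,0,0,0.156,1,0,0,0,0.154,1,0,0,0,0]
  newtons: 30

```text
time: 0.98
position: [0.2151, 0.5864, 0.2221]
tool_rot: [0.599, 0.801, -0.001, 0.0]
ft_force: [0.0, -0.6, 0.1]
grip_width: 0.0873
grip_force: 0.0
```

Both views agree: tops stand at 128, 148, 86, 68 and 10 mm, matching the sizes given, after a depth bias of about 1.5 mm. Where a jar was hidden in the side view (squat, mid left) I use the top view. I'm moving above the tall jar now.

Emit:
arm_command:
  deltas: [1,-0.03,0.01,0,0,1,-0.055,0.015,0,0,1,-0.06,0.016,0,0,1,-0.06,0.016,0,0,1,-0.06,0.016,0,0,1,-0.06,0.016,0,0,1,-0.06,0.016,0,0,1,-0.06,0.016,0,0,1,-0.06,0.016,0,0,1,-0.06,0.016,0,0,1,-0.055,0.015,0,0,1,-0.04,0.01,0,0]

```text
time: 2.48
position: [0.573, 0.0008, 0.2224]
tool_rot: [0.599, 0.801, 0.0, 0.0]
ft_force: [0.2, 0.3, -0.1]
grip_width: 0.0869
grip_force: 0.0
```

Emit:
arm_command:
  deltas: [1,-0.02,0.006,0,0,1,0,0,0,0,1,0,0,0,0]

```text
time: 2.85
position: [0.5818, -0.0125, 0.2223]
tool_rot: [0.599, 0.801, -0.0, -0.001]
ft_force: [-0.0, 0.0, -0.2]
grip_width: 0.0871
grip_force: 0.0
```

Emit:
arm_command:
  deltas: [1,-0.002,0.0015,0.03,0,1,0,0,0.04,0,1,0,0,0.03,0,1,0,0,0.023,0,1,0,0,0,0,1,0,0,0,0]

```text
time: 3.6
position: [0.5853, -0.0147, 0.1005]
tool_rot: [0.599, 0.801, 0.0, 0.0]
ft_force: [0.6, -0.2, -0.5]
grip_width: 0.0873
grip_force: 0.0
```

Emit:
arm_command:
  deltas: [-1,0,0,0,0,-1,0,0,0,0,-1,0,0,0,0,-1,0,0,0,0,-1,0,0,0,0,-1,0,0,0,0]
  newtons: 30

```text
time: 4.35
position: [0.5851, -0.0158, 0.0999]
tool_rot: [0.6, 0.8, -0.0, 0.0]
ft_force: [-1.7, -0.2, 3.7]
grip_width: 0.0588
grip_force: 30.0
```

Emit:
arm_command:
  deltas: [-1,0,0,-0.01,0,-1,0,0,-0.02,0,-1,0,0,-0.03,0,-1,0,0,-0.03,0,-1,0,0,-0.02,0,-1,-0.02,-0.005,0,0,-1,-0.035,-0.009,0,0,-1,-0.04,-0.01,0,0,-1,-0.04,-0.01,0,0,-1,-0.04,-0.01,0,0,-1,-0.04,-0.01,0,0,-1,-0.04,-0.01,0,0]

```text
time: 5.85
position: [0.5939, -0.2806, 0.2075]
tool_rot: [0.6, 0.8, -0.0, -0.002]
ft_force: [1.0, -0.2, -2.9]
grip_width: 0.0583
grip_force: 30.0
```

Emit:
arm_command:
  deltas: [-1,-0.025,-0.007,0,0,-1,-0.015,-0.004,0,0,-1,0,0,0.02,0,-1,0,0,0.03,0,-1,0,0,0.03,0,-1,0,0,0.015,0,-1,0,0,0.008,0,-1,0,0,0,0,-1,0,0,0,0]

```text
time: 6.98
position: [0.5968, -0.3203, 0.1078]
tool_rot: [0.599, 0.8, -0.0, 0.001]
ft_force: [-0.4, 0.1, -3.2]
grip_width: 0.0588
grip_force: 30.0
```

Emit:
arm_command:
  deltas: [-1,0,0,0.005,0,-1,0,0,0.004,0,-1,0,0,0.001,0,-1,0,0,0.001,0,-1,0,0,0,0,-1,0,0,0,0]

```text
time: 7.72
position: [0.5961, -0.32, 0.0969]
tool_rot: [0.599, 0.8, -0.0, 0.0]
ft_force: [-2.9, 0.2, 5.5]
grip_width: 0.058
grip_force: 30.0
```

Emit:
arm_command:
  deltas: [1,0,0,0,0,1,0,0,0,0,1,0,0,0,0,1,0,0,-0.02,0,1,0,0,-0.04,0,1,0,0,-0.04,0,1,0,0,-0.025,0,1,0.03,0.006,0,0,1,0.05,0.01,0,0,1,0.05,0.01,0,0,1,0.05,0.01,0,0,1,0.05,0.01,0,0]

```text
time: 9.22
position: [0.5758, -0.0847, 0.2222]
tool_rot: [0.6, 0.8, 0.0, 0.001]
ft_force: [-0.5, -0.0, 0.5]
grip_width: 0.0869
grip_force: 0.0
```

Emit:
arm_command:
  deltas: [1,0.05,0.01,0,0,1,0.05,0.01,0,0,1,0.03,0.006,0,0,1,0.008,0.002,0,0,1,0,0,0,0,1,0,0,0,0]

```text
time: 9.98
position: [0.5641, 0.0528, 0.2209]
tool_rot: [0.6, 0.8, 0.0, 0.0]
ft_force: [0.0, 0.4, 0.1]
grip_width: 0.087
grip_force: 0.0
```

Emit:
arm_command:
  deltas: [1,0.001,-0.001,0.03,0,1,0,0,0.04,0,1,0,0,0.023,0,1,0,0,0.01,0,1,0,0,0,0,1,0,0,0,0,-1,0,0,0,0,-1,0,0,0,0,-1,0,0,0,0,-1,0,0,0,0,-1,0,0,0,0,-1,0,0,0,0]
  newtons: 30

```text
time: 11.48
position: [0.5626, 0.0549, 0.1175]
tool_rot: [0.599, 0.8, 0.0, 0.0]
ft_force: [1.0, 0.4, -0.1]
grip_width: 0.0439
grip_force: 30.0
```

Emit:
arm_command:
  deltas: [-1,0,0,0,0,-1,0,0,0,0]

```text
time: 11.72
position: [0.5626, 0.0549, 0.1176]
tool_rot: [0.6, 0.8, 0.0, 0.0]
ft_force: [0.5, 0.2, -0.3]
grip_width: 0.0437
grip_force: 30.0
```

The width reads 44 mm, but the cap is 38 mm, so the tips are probably on the shoulder. I'll reopen, go up 9 mm and grip again.

Emit:
arm_command:
  deltas: [0.4,0,0,0,0,0.4,0,0,0,0,0.4,0,0,-0.009,0,0.4,0,0,0,0,0.4,0,0,0,0,-1,0,0,0,0,-1,0,0,0,0,-1,0,0,0,0,-1,0,0,0,0,-1,0,0,0,0,-1,0,0,0,0]
  newtons: 30

```text
time: 13.1
position: [0.5626, 0.0549, 0.1266]
tool_rot: [0.6, 0.8, 0.0, 0.0]
ft_force: [0.6, 0.6, -0.8]
grip_width: 0.0375
grip_force: 30.4
```

```bash
python3 - <<'E'
from h import *
p,d=grab('side'); cv2.imwrite('pics/side1.png',cv2.resize(p[40:360,180:480],None,fx=1.8,fy=1.8)[:,:,::-1])
print(status.get_obs()['grip_width'])
E
```

```text
0.037179934837566285
```

View pics/side1.png

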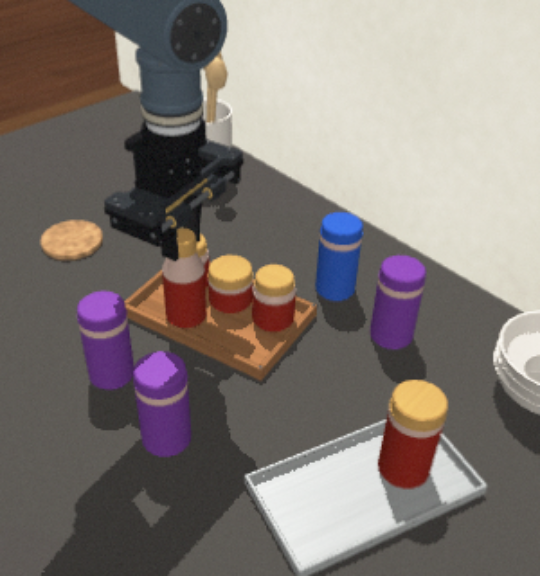

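The picture shows the bottle upright with its cap held (crop 180,260), and the tall jar standing in the steel tray (crop 410,430).

Emit:
arm_command:
  deltas: [-1,0,0,-0.01,0,-1,0,0,-0.025,0,-1,0,0,-0.035,0,-1,0,0,-0.035,0,-1,0,0,-0.025,0,-1,-0.02,-0.01,0,0,-1,-0.035,-0.019,0,0,-1,-0.04,-0.022,0,0,-1,-0.045,-0.024,0,0,-1,-0.045,-0.024,0,0,-1,-0.045,-0.024,0,0,-1,-0.04,-0.022,0,0]

```text
time: 14.65
position: [0.4976, -0.2462, 0.2564]
tool_rot: [0.6, 0.8, -0.0, -0.001]
ft_force: [1.0, 0.5, -4.3]
grip_width: 0.0373
grip_force: 30.3
```

Emit:
arm_command:
  deltas: [-1,-0.025,-0.013,0,0,-1,-0.015,-0.008,0,0,-1,0,0,0.02,0,-1,0,0,0.03,0,-1,0,0,0.035,0,-1,0,0,0.025,0,-1,0,0,0.012,0,-1,0,0,0,0,-1,0,0,0,0]

```text
time: 15.78
position: [0.491, -0.2898, 0.1356]
tool_rot: [0.599, 0.8, -0.0, 0.001]
ft_force: [1.1, 0.4, -2.9]
grip_width: 0.0376
grip_force: 30.4
```

Target z is 0.1236.

Emit:
arm_command:
  deltas: [-1,0,0,0.006,0,-1,0,0,0.004,0,-1,0,0,0.001,0,-1,0,0,0.001,0,-1,0,0,0,0,-1,0,0,0,0]

```text
time: 16.52
position: [0.4902, -0.2894, 0.1235]
tool_rot: [0.599, 0.8, -0.0, 0.0]
ft_force: [-1.9, 1.8, 6.0]
grip_width: 0.0376
grip_force: 31.1
```

Emit:
arm_command:
  deltas: [1,0,0,0,0,1,0,0,0,0,1,0,0,0,0,1,0,0,-0.02,0,1,0,0,-0.03,0,1,0,0,-0.03,0,1,0,0,-0.02,0,1,0.025,0.02,0,0,1,0.045,0.035,0,0,1,0.05,0.045,0,0,1,0.05,0.045,0,0,1,0.05,0.04,0,0]

```text
time: 18.02
position: [0.6024, -0.0348, 0.2222]
tool_rot: [0.6, 0.8, 0.0, 0.001]
ft_force: [0.8, -0.4, -0.5]
grip_width: 0.0868
grip_force: 0.0
```

Emit:
arm_command:
  deltas: [1,0.035,0.03,0,0,1,0.02,0.015,0,0,1,0,0,0,0,1,0,0,0,0]

```text
time: 18.52
position: [0.6286, 0.0284, 0.2221]
tool_rot: [0.6, 0.8, -0.001, -0.0]
ft_force: [0.2, 0.8, -0.5]
grip_width: 0.087
grip_force: 0.0
```

```bash
python3 - <<'E'
from h import *
p,d=grab('side'); cv2.imwrite('pics/side2.png',cv2.resize(p[40:360,180:480],None,fx=1.8,fy=1.8)[:,:,::-1])
vv,uu=np.mgrid[0:400,0:640];P=pts('side',uu,vv,d).reshape(400,640,3)
for nm,(x,y),z in(('squat',(.633,.039),.068),('midL',(.6118,.1097),.086),('midR',(.6525,-.031),.086),('tall',(.596,-.32),.125),('bottle',(.49,-.289),.145)):
    m=(d>0)&(np.hypot(P[...,0]-x,P[...,1]-y)<.045)&(abs(P[...,2]-z)<.005)
    print(nm,m.sum(),np.round(cv2.minEnclosingCircle(P[m][:,:2].astype(np.float32)),4) if 0 else [np.round(a,4) for a in cv2.minEnclosingCircle(P[m][:,:2].astype(np.float32))],np.median(P[m][:,2]))
E
```

```text
squat 308 [array([0.6306, 0.045 ]), np.float64(0.0387)] 0.06815801854941861
midL 213 [array([0.613 , 0.1082]), np.float64(0.0272)] 0.08605672286253652
midR 254 [array([ 0.6529, -0.0324]), np.float64(0.0272)] 0.0860958520882274
tall 583 [array([ 0.5953, -0.3199]), np.float64(0.0296)] 0.12525304035443918
bottle 300 [array([ 0.4899, -0.291 ]), np.float64(0.0192)] 0.1450606121513916
```

View pics/side2.png

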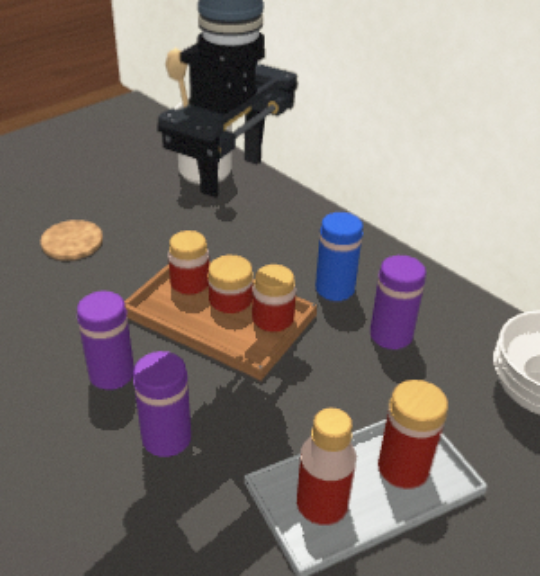

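The picture shows the bottle (crop 325,465) and the tall jar (415,430) both upright on the steel tray. The squat jar (232,285) is free, and the mid jars have not moved.

Emit:
arm_command:
  deltas: [1,0.009,0.007,0,0,1,0,0,0.02,0,1,0,0,0.03,0,1,0,0,0.04,0,1,0,0,0.04,0,1,0,0,0.03,0,1,0,0,0.02,0,1,0,0,0.015,0,1,0,0,0,0,1,0,0,0,0]

```text
time: 19.82
position: [0.634, 0.0397, 0.0285]
tool_rot: [0.6, 0.8, 0.001, 0.001]
ft_force: [1.2, 0.2, -0.5]
grip_width: 0.0872
grip_force: 0.0
```

Emit:
arm_command:
  deltas: [-1,0,0,0,0,-1,0,0,0,0,-1,0,0,0,0,-1,0,0,0,0,-1,0,0,0,0,-1,0,0,0,0]
  newtons: 25

```text
time: 20.58
position: [0.6333, 0.0398, 0.028]
tool_rot: [0.6, 0.8, 0.0, 0.0]
ft_force: [-0.9, 0.2, 4.5]
grip_width: 0.0633
grip_force: 25.0
```

Emit:
arm_command:
  deltas: [-1,0,0,-0.01,0,-1,0,0,-0.025,0,-1,0,0,-0.035,0,-1,0,0,-0.035,0,-1,0,0,-0.025,0,-1,0.02,-0.001,0,0,-1,0.035,-0.002,0,0,-1,0.045,-0.002,0,0,-1,0.045,-0.002,0,0,-1,0.045,-0.002,0,0,-1,0.045,-0.002,0,0,-1,0.035,-0.002,0,0]

```text
time: 22.08
position: [0.5412, 0.2976, 0.1554]
tool_rot: [0.599, 0.801, -0.002, -0.002]
ft_force: [0.4, -0.4, -3.1]
grip_width: 0.0639
grip_force: 25.0
```

Emit:
arm_command:
  deltas: [-1,0.02,-0.001,0,0,-1,0.01,0,0,0,-1,0,0,0.02,0,-1,0,0,0.03,0,-1,0,0,0.03,0,-1,0,0,0.025,0,-1,0,0,0.012,0,-1,0,0,0,0,-1,0,0,0,0]

```text
time: 23.2
position: [0.5363, 0.3239, 0.0415]
tool_rot: [0.6, 0.8, 0.001, 0.001]
ft_force: [0.1, -0.7, -1.9]
grip_width: 0.0635
grip_force: 25.0
```

Emit:
arm_command:
  deltas: [-1,0.001,-0.0015,0.005,0,-1,0,0,0.003,0,-1,0,0,0.001,0,-1,0,0,0.0005,0,-1,0,0,0,0,-1,0,0,0,0]

```text
time: 23.95
position: [0.5334, 0.3244, 0.0319]
tool_rot: [0.599, 0.8, -0.0, -0.0]
ft_force: [-2.8, -0.8, 4.9]
grip_width: 0.0632
grip_force: 25.0
```

Emit:
arm_command:
  deltas: [1,0,0,0,0,1,0,0,0,0,1,0,0,0,0,1,0,0,-0.02,0,1,0,0,-0.04,0,1,0,0,-0.05,0,1,0,0,-0.05,0,1,0,0,-0.03,0,1,-0.03,-0.006,0,0,1,-0.05,-0.01,0,0,1,-0.055,-0.011,0,0,1,-0.055,-0.011,0,0]

```text
time: 25.45
position: [0.5508, 0.1299, 0.2226]
tool_rot: [0.599, 0.801, 0.001, 0.001]
ft_force: [0.9, -0.3, 0.1]
grip_width: 0.0868
grip_force: 0.0
```

Emit:
arm_command:
  deltas: [1,-0.055,-0.011,0,0,1,-0.055,-0.011,0,0,1,-0.055,-0.011,0,0,1,-0.055,-0.011,0,0,1,-0.055,-0.011,0,0,1,-0.055,-0.011,0,0,1,-0.055,-0.01,0,0,1,-0.04,-0.007,0,0,1,-0.02,-0.002,0,0,1,0,0,0,0,1,0,0,0,0]

```text
time: 26.82
position: [0.5939, -0.3176, 0.2212]
tool_rot: [0.599, 0.801, 0.0, -0.001]
ft_force: [-0.0, 1.2, -0.0]
grip_width: 0.0869
grip_force: 0.0
```

```bash
python3 - <<'E'
from h import *
vv,uu=np.mgrid[0:400,0:640]
for n in('side','top'):
    p,d=grab(n); P=pts(n,uu,vv,d).reshape(400,640,3)
    if n=='side': cv2.imwrite('pics/side3.png',cv2.resize(p[20:380,150:500],None,fx=1.6,fy=1.6)[:,:,::-1])
    for nm,(x,y),z in(('squat',(.534,.324),.071),('midL',(.6118,.1097),.0855),('midR',(.6525,-.031),.0855),('tall',(.596,-.32),.124),('bottle',(.49,-.289),.144)):
        m=(d>0)&(np.hypot(P[...,0]-x,P[...,1]-y)<.045)&(abs(P[...,2]-z)<.004)
        if m.sum()>50: print(n,nm,m.sum(),[np.round(a,4) for a in cv2.minEnclosingCircle(P[m][:,:2].astype(np.float32))],np.median(P[m][:,2]).round(4))
E
```

```text
side squat 224 [array([0.5344, 0.3226]), np.float64(0.0327)] 0.0719
side midL 208 [array([0.6122, 0.1074]), np.float64(0.0268)] 0.0862
side midR 247 [array([ 0.6534, -0.033 ]), np.float64(0.0272)] 0.0863
side tall 578 [array([ 0.5951, -0.3194]), np.float64(0.0295)] 0.1253
side bottle 298 [array([ 0.4897, -0.2908]), np.float64(0.0196)] 0.1452
top squat 388 [array([0.5332, 0.3222]), np.float64(0.0316)] 0.0703
top midL 277 [array([0.612 , 0.1099]), np.float64(0.0264)] 0.0846
top midR 272 [array([ 0.6536, -0.0311]), np.float64(0.0261)] 0.0846
top tall 334 [array([ 0.5947, -0.3184]), np.float64(0.0297)] 0.1235
top bottle 111 [array([ 0.4907, -0.2882]), np.float64(0.0179)] 0.1437
```

View pics/side3.png

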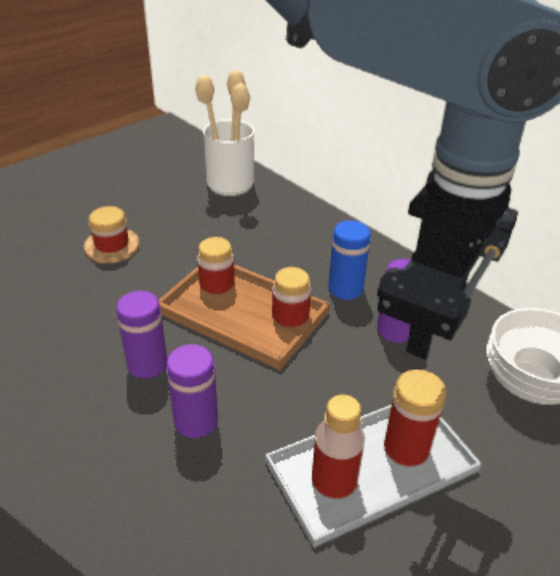

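The squat jar stands on the trivet (crop 110,235), about 2 mm off its middle. The tall jar (415,420) and bottle (338,450) are upright on the steel tray. I'm gripping the tall jar again.

Emit:
arm_command:
  deltas: [1,-0.0015,0.0005,0.03,0,1,0,0,0.04,0,1,0,0,0.03,0,1,0,0,0.024,0,1,0,0,0,0,1,0,0,0,0,-1,0,0,0,0,-1,0,0,0,0,-1,0,0,0,0,-1,0,0,0,0,-1,0,0,0,0,-1,0,0,0,0]
  newtons: 30

```text
time: 28.42
position: [0.5955, -0.3211, 0.0975]
tool_rot: [0.6, 0.8, 0.0, 0.001]
ft_force: [1.0, 1.0, 3.1]
grip_width: 0.0586
grip_force: 30.0
```

Emit:
arm_command:
  deltas: [-1,0,0,-0.01,0,-1,0,0,-0.02,0,-1,0,0,-0.03,0,-1,0,0,-0.03,0,-1,0,0,-0.02,0,-1,0.02,0.005,0,0,-1,0.035,0.009,0,0,-1,0.04,0.01,0,0,-1,0.04,0.01,0,0,-1,0.04,0.011,0,0,-1,0.04,0.011,0,0,-1,0.04,0.01,0,0]

```text
time: 29.92
position: [0.5848, -0.0546, 0.2061]
tool_rot: [0.599, 0.801, -0.0, -0.002]
ft_force: [0.3, 0.1, -3.0]
grip_width: 0.0585
grip_force: 30.0
```

Emit:
arm_command:
  deltas: [-1,0.025,0.006,0,0,-1,0.015,0.004,0,0,-1,0,0,0.02,0,-1,0,0,0.03,0,-1,0,0,0.03,0,-1,0,0,0.013,0,-1,0,0,0.005,0,-1,0,0,0,0,-1,0,0,0,0]

```text
time: 31.05
position: [0.5858, -0.0166, 0.1101]
tool_rot: [0.6, 0.8, 0.0, 0.001]
ft_force: [-0.3, 0.4, -3.6]
grip_width: 0.0586
grip_force: 30.0
```

Emit:
arm_command:
  deltas: [-1,0.001,-0.001,0.005,0,-1,0,0,0.004,0,-1,0,0,0.001,0,-1,0,0,0.0005,0,-1,0,0,0,0,-1,0,0,0,0]

```text
time: 31.8
position: [0.584, -0.0157, 0.1003]
tool_rot: [0.599, 0.8, 0.0, 0.0]
ft_force: [-0.7, 0.9, 8.2]
grip_width: 0.0584
grip_force: 30.0
```

Emit:
arm_command:
  deltas: [1,0,0,0,0,1,0,0,0,0,1,0,0,0,0,1,0,0,-0.02,0,1,0,0,-0.04,0,1,0,0,-0.04,0,1,0,0,-0.025,0,1,-0.026,-0.017,0,0,1,-0.04,-0.03,0,0,1,-0.05,-0.036,0,0,1,-0.05,-0.036,0,0,1,-0.04,-0.028,0,0]

```text
time: 33.3
position: [0.4996, -0.257, 0.2234]
tool_rot: [0.6, 0.8, -0.0, 0.0]
ft_force: [0.3, -0.3, 0.1]
grip_width: 0.0869
grip_force: 0.0
```

Emit:
arm_command:
  deltas: [1,-0.03,-0.02,0,0,1,0,0,0,0,1,0,0,0,0]

```text
time: 33.67
position: [0.4896, -0.2886, 0.2232]
tool_rot: [0.6, 0.8, 0.0, -0.001]
ft_force: [-0.8, 0.5, -0.0]
grip_width: 0.0869
grip_force: 0.0
```

Down to z 0.1235.

Emit:
arm_command:
  deltas: [1,-0.0005,0.0005,0.03,0,1,0,0,0.035,0,1,0,0,0.025,0,1,0,0,0.009,0,1,0,0,0,0,1,0,0,0,0,-1,0,0,0,0,-1,0,0,0,0,-1,0,0,0,0,-1,0,0,0,0,-1,0,0,0,0,-1,0,0,0,0]
  newtons: 30

```text
time: 35.17
position: [0.4903, -0.2896, 0.1245]
tool_rot: [0.599, 0.8, -0.0, -0.0]
ft_force: [0.6, -0.8, 0.6]
grip_width: 0.0374
grip_force: 30.0
```

Emit:
arm_command:
  deltas: [-1,0,0,0,0,-1,0,0,0,0,-1,0,0,0,0]

```text
time: 35.55
position: [0.4904, -0.2896, 0.1245]
tool_rot: [0.6, 0.8, -0.0, -0.0]
ft_force: [0.1, 0.2, 0.1]
grip_width: 0.0369
grip_force: 30.0
```

Emit:
arm_command:
  deltas: [-1,0,0,-0.01,0,-1,0,0,-0.025,0,-1,0,0,-0.04,0,-1,0,0,-0.04,0,-1,0,0,-0.03,0,-1,0.02,0.01,0,0,-1,0.035,0.019,0,0,-1,0.04,0.022,0,0,-1,0.045,0.024,0,0,-1,0.045,0.024,0,0,-1,0.045,0.024,0,0,-1,0.04,0.022,0,0]

```text
time: 37.05
position: [0.5515, 0.014, 0.2674]
tool_rot: [0.599, 0.801, -0.001, -0.003]
ft_force: [1.2, -0.0, -4.2]
grip_width: 0.0373
grip_force: 30.0
```

Emit:
arm_command:
  deltas: [-1,0.025,0.013,0,0,-1,0.015,0.009,0,0,-1,0,0,0,0,-1,0,0,0,0]

```text
time: 37.55
position: [0.563, 0.0541, 0.269]
tool_rot: [0.6, 0.8, -0.001, -0.0]
ft_force: [0.1, -0.4, -4.5]
grip_width: 0.0376
grip_force: 30.0
```

Emit:
arm_command:
  deltas: [-1,0.0005,0,0.02,0,-1,0,0,0.03,0,-1,0,0,0.035,0,-1,0,0,0.03,0,-1,0,0,0.012,0,-1,0,0,0.005,0,-1,0,0,0,0,-1,0,0,0,0]

```text
time: 38.55
position: [0.5644, 0.0552, 0.1387]
tool_rot: [0.6, 0.8, 0.001, 0.001]
ft_force: [-0.4, 0.4, -4.6]
grip_width: 0.0372
grip_force: 30.0
```

Emit:
arm_command:
  deltas: [-1,0,-0.0015,0.005,0,-1,0,0,0.004,0,-1,0,0,0.0015,0,-1,0,0,0.001,0,-1,0,0,0,0,-1,0,0,0,0]

```text
time: 39.3
position: [0.5618, 0.0549, 0.1275]
tool_rot: [0.599, 0.8, -0.0, 0.0]
ft_force: [-2.6, -1.0, 6.5]
grip_width: 0.0373
grip_force: 30.0
```

Contact. I'll release, rise and back away toward +y, then check.

Emit:
arm_command:
  deltas: [1,0,0,0,0,1,0,0,0,0,1,0,0,0,0,1,0,0,-0.02,0,1,0,0,-0.04,0,1,0,0,-0.04,0,1,0,0,-0.03,0,1,0.03,0,0,0,1,0.05,-0.01,0,0,1,0.05,-0.02,0,0,1,0.05,-0.02,0,0,1,0.05,-0.02,0,0]

```text
time: 40.8
position: [0.4292, 0.2572, 0.256]
tool_rot: [0.6, 0.8, 0.0, 0.0]
ft_force: [1.2, 1.0, 1.7]
grip_width: 0.0872
grip_force: 0.0
```

Emit:
arm_command:
  deltas: [1,0.05,-0.02,0,0,1,0.05,-0.02,0,0,1,0.05,-0.02,0,0,1,0.05,-0.02,0,0,1,0.03,0,0,0,1,0,0,0,0,1,0,0,0,0]

```text
time: 41.68
position: [0.2887, 0.4535, 0.2557]
tool_rot: [0.599, 0.8, -0.001, 0.0]
ft_force: [-0.1, -0.2, -0.4]
grip_width: 0.0871
grip_force: 0.0
```

```bash
python3 - <<'E'
from h import *
vv,uu=np.mgrid[0:400,0:640]
for n in('side','top'):
    p,d=grab(n); P=pts(n,uu,vv,d).reshape(400,640,3)
    if n=='top': cv2.imwrite('pics/top4.png',cv2.resize(p[100:300,150:470],None,fx=2.4,fy=2.4)[:,:,::-1])
    for nm,(x,y),z in(('squat',(.534,.324),.071),('midL',(.6118,.1097),.0855),('midR',(.6525,-.031),.0855),('tall',(.584,-.0142),.1275),('bottle',(.5627,.054),.1475)):
        m=(d>0)&(np.hypot(P[...,0]-x,P[...,1]-y)<.04)&(abs(P[...,2]-z)<.004)
        if m.sum()>50: print(n,nm,m.sum(),[np.round(a,4) for a in cv2.minEnclosingCircle(P[m][:,:2].astype(np.float32))],np.median(P[m][:,2]).round(4))
E
```

```text
side squat 230 [array([0.5321, 0.3224]), np.float64(0.0323)] 0.0719
side midL 56 [array([0.6215, 0.1021]), np.float64(0.0222)] 0.0862
side midR 242 [array([ 0.6527, -0.0337]), np.float64(0.027)] 0.0862
side tall 326 [array([ 0.5838, -0.0147]), np.float64(0.029)] 0.1281
side bottle 133 [array([0.56  , 0.0517]), np.float64(0.0191)] 0.1481
top squat 383 [array([0.5321, 0.323 ]), np.float64(0.0317)] 0.0704
top midL 276 [array([0.6125, 0.1097]), np.float64(0.0263)] 0.0848
top midR 276 [array([ 0.6532, -0.0309]), np.float64(0.0266)] 0.0848
top tall 382 [array([ 0.5832, -0.0127]), np.float64(0.0289)] 0.1266
top bottle 169 [array([0.5619, 0.055 ]), np.float64(0.0189)] 0.1465
```

View pics/top4.png

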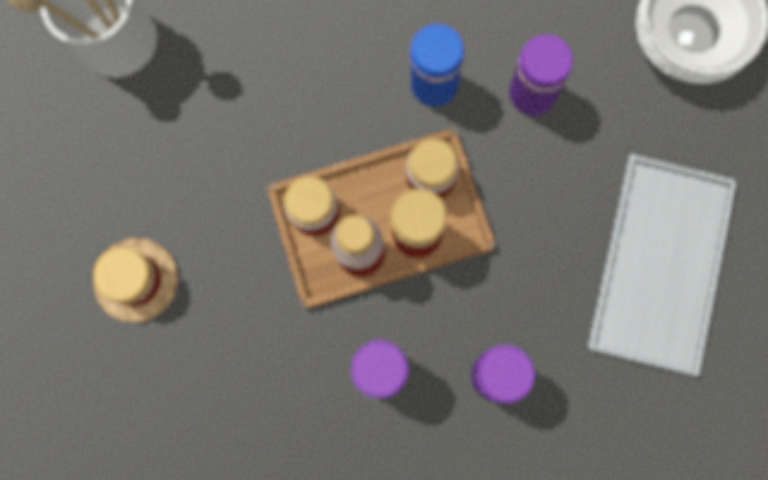

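The picture shows the squat jar on the trivet (124,275), and the bottle (357,238) and tall jar (418,222) back in the tray. All are within about 3 mm of where they should be, and the robot is clear of everything.

```bash
python3 -c "
from rig import order
print(order.hand_in())"
```

```text
the job is handed in; nothing more can be done
None
```

The job is handed in: by the last camera check the squat jar stands on the trivet about 2–3 mm off its middle, the tall jar and bottle are back within about 3 mm of their starting spots, and the two mid jars did not move measurably; no verdict came back.

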